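Lock a pine block in the sawing jig

TASK

A pine block lies loose on the small sawing jig and is to be held there for cutting. With the fingertips push it fully home into the corner, flat against both the fence and the end stop, and then push the clamp's raised handle over and down until it snaps past centre and the rubber foot holds the block down by itself. Only push: do not pinch or lift the block or pinch the handle, and leave the saw, the pencil, the tape measure and the small offcut where they lie.

Things in the scene. Friction and masses are not known exactly. Their poses are not given: they have to be found in the camera images.
- jig: Sawing jig screwed to the bench: plywood board 195 x 165 x 12 mm with a brown fence, a brown end stop and a steel toggle clamp. Origin on the bench under the inner corner of fence and stop, z up; the board spans x -105 to +90, y -37 to +127 mm. Its x axis points to the robot's left, its y axis back to the robot, both turned up to 20 degrees either way. Sizes below are in its frame.
- home_corner (a point): Inner corner of fence and stop on the board's top (12 mm above the bench), axes as the jig. Fence face: plane x = 0, from y -21 to +123 mm, 16 mm thick to +x, 12 mm above the board, saw slot at y = 45. Stop face: plane y = 0, from x -66 to 0 mm, 16 mm thick to -y, 14 mm above the board. The block's place is x < 0, y > 0 against both.
- riser_block: The work piece: plain pine block 45 (x) x 75 (y) x 19 (z) mm, 20 to 40 g, the only loose thing on the board, lying flat and up to 15 degrees askew some 12 to 35 mm short of fence and stop. Origin: centre of its underside. Home, its axes are parallel to the jig's and its origin is at x = -22.5, y = 37.5, z = 12 mm in the jig's frame.
- clamp_pivot (a point): Main pivot of the clamp behind the fence, at x = 32, y = 22, z = 47 mm in the jig's frame, axes as the jig. The clamp's steel base plate spans x 18 to 82, y 0 to 44 mm. Open, its hold-down arm (20 mm wide) stands upright at x 37 to 60, up to z = 112 mm, its foot pointing to -x with the face at x = 10, z = 102 mm. Closed, the arm lies forward over the fence.
- handle_grip (a point): Point on the clamp handle's black grip (88 long, 18 wide, 16 mm thick): middle of its pushing face, 17 mm from the free end. Axes: x along the grip to the free end, y across, z out of the pushing face; push to -z. Path in the jig's frame at y = 22 (x, z in mm): open (88, 156), then (116, 147), (130, 138), (136, 130), (140, 112), dead centre (146, 79), locked (147, 67) on a firm stop.
- clamp_arm (a joint): Hinge of the clamp's arm, driven by the handle through a link: 0 open, about 1.51 rad locked. It hardly changes near dead centre, so judge locking by the height of handle_grip. Open, the grip leans 15 degrees from upright to +x, face to -x; locked it lies nearly level, face up. It takes a few newtons at the grip; past dead centre it snaps to its stop and stays, short of it the clamp does not hold.
- clamp_foot: Spring-loaded spindle with a round black rubber foot 19 mm across at the end of the clamp's arm. Origin: centre of the rubber face. Clamped, it bears on the block's top with about 11 N, at x = -23, y = 22 mm in the jig's frame.
- razor_saw: Small razor saw lying flat on the bench beside the jig on the clamp's side, 222 x 34 mm, 19 mm high, dark wooden handle, brass back; to be left alone. Origin on the bench where blade meets handle.
- pencil: Pencil 185 mm long, 7 mm thick, lying on the bench beside the jig's open side; to be left alone. Origin at its middle.
- tape_measure: Pocket tape measure 36 x 72 x 58 mm standing on the bench behind the jig as seen from the robot; to be left alone. Origin: middle of its underside.
- offcut: Small pine offcut 30 x 40 x 25 mm on the bench beyond the end stop; to be left alone. Origin: centre of its underside.
Things that resemble listed ones, but are neither listed nor needed, are in the scene too. Leave any turquoise look-alike of the riser_block alone.

How it is judged:
On the way, in this order (a step that is already met when the one before it is completed fails the run):
1. the block is home: against the fence and the end stop within 2.5 mm and square to them (x of riser_block in the frame of jig above -0.025 m and y of riser_block in the frame of jig below 0.04 m and angle between the x axis of riser_block and the x axis of jig, either way round below 0.06 rad and z of riser_block in the frame of jig below 0.015 m), for 0.2 s.
2. then the clamp is locked: handle past dead centre, foot bearing on the block (z of handle_grip in the frame of jig below 0.0755 m and contact force between clamp_foot and riser_block above 6 N), for 0.2 s.
At the end, for the whole second after the job is handed in: The block lies flat on the board, within 2.5 mm of both the fence and the end stop and within 0.06 rad of square to them, at rest; the clamp handle is down past dead centre (grip point under 75.5 mm above the bench) and the foot bears on the block with over 6 N, with nobody touching it (all of step 1 and all of step 2 and linear speed of riser_block below 0.01 m/s).
It fails at once if the block is lifted or tipped (z of riser_block in the frame of jig above 0.02 m or angle between riser_block's own z axis and vertical above 0.25 rad).
It fails at once if the fingers straddle the block as if to pinch it (x of the grasp point in the frame of riser_block between -0.021 and 0.021 m and y of the grasp point in the frame of riser_block between -0.036 and 0.036 m and z of the grasp point in the frame of riser_block between -0.01 and 0.03 m).
It fails at once if the fingers straddle the handle's grip as if to pinch it (x of the grasp point in the frame of handle_grip between -0.07 and 0.015 m and y of the grasp point in the frame of handle_grip between -0.008 and 0.008 m and z of the grasp point in the frame of handle_grip between -0.015 and -0.003 m).
It fails at once if the saw, pencil, tape measure or offcut is moved by over 15 mm (distance of any of razor_saw, pencil, tape_measure, offcut from where it was at the start of the episode above 0.015 m).
It also fails if it takes over 51 s, if anything falls off the work surface, if the arm or the gripper's body presses on something with over 40 N, if the wrist force passes 120 N, or if a joint passes its speed limit or range.

ROBOT

A 6-joint arm with a two-finger parallel gripper is mounted at the origin on a cart in front of the work surface, level with it; the furniture and walls round the work are solid. World frame = base frame: x ahead of the robot, y to its left, z up, the work surface at z = 0. Lengths are in m, angles in rad, forces in N, time in s.
With the tool pointing down it reaches from about 0.275 to 0.75 m from the base axis. Payload 10.2 kg.
Tool frame: the origin (TCP) lies between the finger pads; the fingertips stand 19 mm ahead of it and the grasp point (between the pads) is the TCP; z points along the fingers, y is the line along which they close (so a half turn about z gives the same grasp; the last joint's range is limited). The gripper opens to 85 mm and grips with 20 to 120 N. Pads are 22 mm wide; open, the fingers measure 114 mm over their backs; the gripper's body (76 mm by 85 mm) begins 54 mm behind the grasp point. The pads swing forward as they close: fully open they stand 13 mm farther back than shut.
Start: joints at [-1.358, 0.313, 1.498, -0, 1.331, -0.223], TCP at [0.222, -0.476, 0.25] pointing down, gripper open.
Joint ranges: [-2.94, 2.94], [-0.97, 2.17], [0.19, 2.56], [-1.23, 4.37], [0.02, 3.11], [-2.88, 2.88]. Speed limits (rad/s): [2.39, 2.39, 3.01, 3.14, 3.14, 3.14].

INTERFACE

Orientations are given as a unit quaternion [x, y, z, w].
In Python, from rig import r gives the robot as it stands.
- The arm moves only by the tool play_rows, never from a script. Its argument "moves" is a list of rows, each a list of 3 entries, a list of its own where there are three numbers: the shift along the tool's x, y, z in mm, then the turn, a rotation vector about the tool's x, y, z in rad, then the finger opening in mm, from 0 to 85.4. A call has 1 to 20 rows; each row is the pose to reach, as a shift and turn from the pose commanded when the call began, along the tool's axes at that moment; what a row does not reach only later rows make up. A row lasts 1/12 s, in which the tool goes at most 41.7 mm and 7.16 degrees, less where a joint would pass 70% of its speed; a pose out of reach is approached as far as the arm can. A call with a gripper value outside its range is refused whole. The fingers move at their own pace and stop on an object; the grip force is fixed at half the most. Time passes only in rows, so rows that repeat a pose let the fingers close. It gives the time, the measured TCP pose, the force and the opening at its end, in the units of the state.
- r.read_state(): the state, without advancing time (a new reading comes with each control period).
- r.snapshot(name): name is "side" or "top" or "wrist"; returns (picture, depth): 480x640x3 uint8, red, green, blue; 480x640 float32, m along the optical axis (not along the pixel's ray), 0 where there is no reading.
- r.camera_model(name): a dict with "fx", "fy", "cx", "cy" (pixels), "rvec" (rotation vector, rad) and "tvec" (3), from world to camera coordinates, as OpenCV has them. Camera axes: x right, y down, z forward; pixel columns grow to the right and rows downward; lengths in m; the calibration is good to about 2 mm. A picture is of the moment at which its call begins: read the wrist's pose just before it. camera_model takes no time and is no camera call; for the wrist camera it gives the pose at the moment of the call.
- r.hand_in(): hands the job in, once; it reports no verdict.
The state is a dict: "time": time; "joint_positions": joint angles; "joint_vel": joint speeds; "joint_efforts": joint torques, N m; "ee_pos": TCP position; "ee_rot": TCP orientation; "ft_force": force on the tool from outside, world axes, zero at the start; "ft_torque": the same for the moment, N m; "grip_width": finger opening in m.
Only numpy, scipy, OpenCV 4.12 (cv2) and the standard library are available. Lean on these libraries where they do the work, as an engineer would, in place of code of your own. Each camera call takes 0.05 s, during which the arm holds its last target. There are 200 camera calls.

## Working session

There is one attempt and no reset: what is moved stays moved. The work goes in short steps, Python scripts to look and compute and a tool call to move; the robot and the scene stay as the last step left them, time stands still between calls to the robot, and variables do not carry over. Pictures are saved under pics/ and viewed, on a budget of 10 in all, crops included, one or two more only if the job needs it, and the job is handed in when it is done.

Besides the shell and the picture viewer there is one more tool, called after ">>>" by a JSON object that holds its "op" and its "data", one argument or row to a line. play_rows: Moves the arm, as the interface text tells. Its arguments: {"type":"object","properties":{"moves":{"type":"array"}},"required":["moves"]}

```bash
ls; mkdir -p pics; cat > h.py <<'E'
from rig import r
import numpy as np, cv2
from scipy.spatial.transform import Rotation as R
def cam(n):
    m=r.camera_model(n); Rm=R.from_rotvec(np.ravel(m['rvec'])).as_matrix(); return m,Rm,np.ravel(m['tvec'])
def ray(c,u,v,z):
    m,Rm,t=c; o=-Rm.T@t; d=Rm.T@np.array([(u-m['cx'])/m['fx'],(v-m['cy'])/m['fy'],1]); return o+d*(z-o[2])/d[2]
def proj(c,P):
    m,Rm,t=c; p=np.atleast_2d(P)@Rm.T+t; return np.c_[m['fx']*p[:,0]/p[:,2]+m['cx'],m['fy']*p[:,1]/p[:,2]+m['cy']]
def cloud(c,d):
    m,Rm,t=c; v,u=np.mgrid[:480,:640]; p=np.stack([(u-m['cx'])/m['fx']*d,(v-m['cy'])/m['fy']*d,d],-1); return (p-t)@Rm
E
python3 - <<'E'
from h import *
for n in ['top','side']:
    p,d=r.snapshot(n); np.savez(f'{n}0.npz',p=p,d=d); cv2.imwrite(f'pics/{n}0.png',p[...,::-1])
    c=cam(n); print(n,-c[1].T@c[2],c[1][2])
print(r.read_state())
E
```

```text
pics
top [ 0.44926557 -0.02394663  1.14763056] [ 0.10920019  0.02900432 -0.99359653]
side [ 0.81181286 -0.8167907   0.64611601] [-0.2508875   0.8060048  -0.53610794]
{'time': 0.1, 'joint_positions': array([-1.35838266e+00,  3.13440576e-01,  1.49836713e+00, -1.89616072e-05,
        1.33099146e+00, -2.23392868e-01]), 'joint_vel': array([-0.00011042, -0.00196257, -0.00294277,  0.00135872,  0.00093177,
       -0.00076334]), 'joint_efforts': array([ 2.76675775e-03, -4.12898397e+01, -2.60143912e+01, -1.44595087e-04,
        2.99146392e-03, -1.44387099e-05]), 'ee_pos': array([ 0.2215679 , -0.47572586,  0.24976621]), 'ee_rot': array([ 9.76352207e-01,  2.16185114e-01, -5.89637857e-06, -6.03299113e-04]), 'ft_force': array([-0.33927278,  0.65835524,  0.56892568]), 'ft_torque': array([ 0.04138203, -0.00726892,  0.04024842]), 'grip_width': 0.08531889975434011}
```

View pics/top0.png

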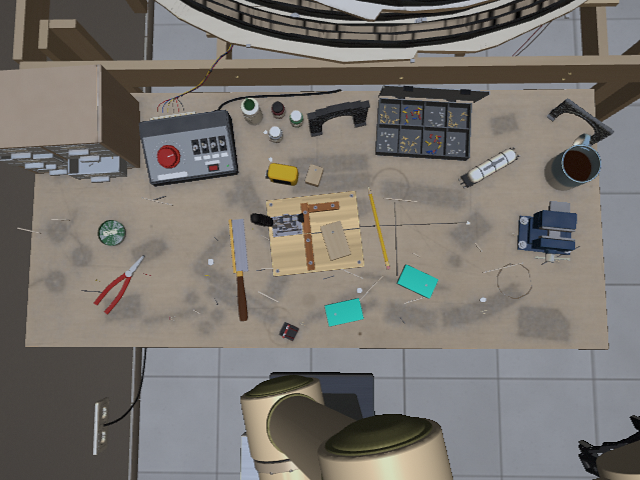

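View pics/side0.png

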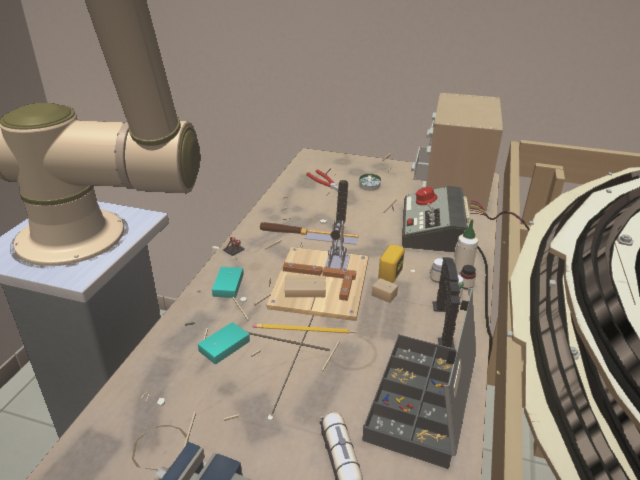

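```bash
python3 - <<'E'
from h import *
z=np.load('top0.npz'); p,d=z['p'],z['d']; c=cam('top')
hsv=cv2.cvtColor(p,cv2.COLOR_RGB2HSV)
for (u,v) in [(309,237),(335,240),(280,260),(355,205),(322,207),(220,300)]: print(u,v,p[v,u],hsv[v,u],d[v,u])
print(c[0]['fx'])
P=cloud(c,d)
print('block z',P[232:250,328:342,2].mean(),'board',P[255:262,280:295,2].mean())
cv2.imwrite('pics/crop0.png',cv2.resize(p[165:285,240:400,::-1],None,fx=5,fy=5,interpolation=cv2.INTER_CUBIC))
E
```

```text
309 237 [114  74  48] [ 12 148 114] 1.1297877
335 240 [157 145 124] [ 19  54 157] 1.123407
280 260 [181 162 126] [ 20  77 181] 1.1373582
355 205 [193 172 136] [ 19  75 193] 1.1449513
322 207 [127  86  56] [ 13 143 127] 1.1298535
220 300 [134 128 125] [ 10  17 134] 1.1438203
532.0578951003255
block z 0.030556337929758922 board 0.012873633889995701
```

View pics/crop0.png

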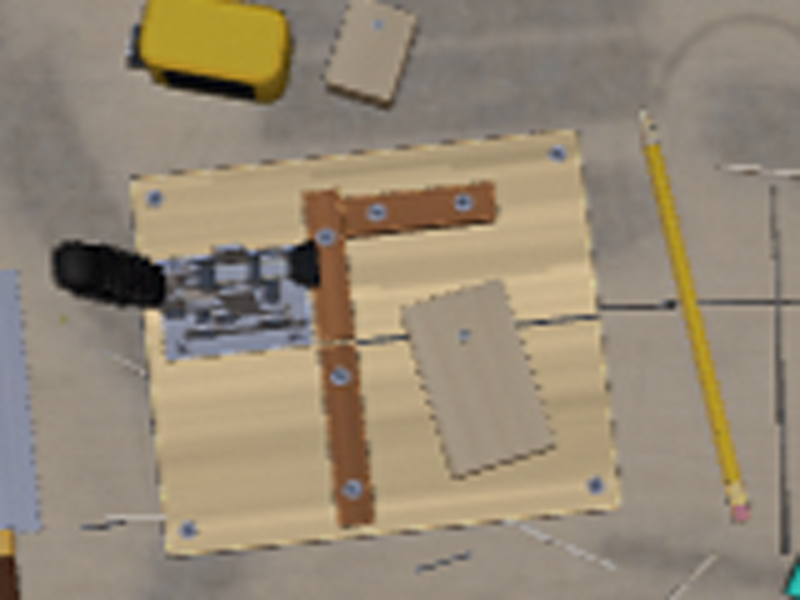

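Shown in the crop: the pine block at full-picture pixel (335,241). What could be taken for it: offcut (314,175), turquoise blocks (345,312) and (417,281). I choose (335,241), the untinted one lying on the board. Clamp open at (285,222), grip end at (253,218).

```bash
python3 - <<'E'
from h import *
c=cam('top'); f=lambda q,z:ray(c,240+(q[0]-2)/5,165+(q[1]-2)/5,z)[:2]
# board corners at z=.012, fence & stop at tops
src=[];dst=[];
for q,j,z in [((132,180),(90,-37),.012),((577,130),(-105,-37),.012),((620,508),(-105,127),.012),((168,555),(90,127),.012),
  ((374,522),(0,123),.024),((338,524),(16,123),.024),((304,193),(16,-21),.024),((494,182),(-66,-16),.026),((496,221),(-66,0),.026)]:
    src.append(np.array(j)/1000);dst.append(f(q,z))
src=np.array(src);dst=np.array(dst)
a,b=src-src.mean(0),dst-dst.mean(0); U,S,Vt=np.linalg.svd(a.T@b); M=Vt.T@U.T
print('det',np.linalg.det(M)); t=dst.mean(0)-M@src.mean(0)
print('res mm',np.round(1000*(dst-(src@M.T+t)),1)); yaw=np.arctan2(M[1,0],M[0,0]); print('jig',t,'yaw',yaw,np.degrees(yaw)-90)
B=np.array([f(q,.031) for q in [(402,308),(500,281),(555,447),(457,478)]])
J=(B-t)@M; print('block corners jig',J*1000, 'centre',J.mean(0)*1000)
e=J[1]-J[0];g=J[3]-J[0];print(np.linalg.norm(e),np.linalg.norm(g),np.degrees(np.arctan2(e[1],e[0])),np.degrees(np.arctan2(g[1],g[0])))
np.savez('jig.npz',t=t,M=M)
E
```

```text
det 0.9999999999999998
res mm [[-0.6 -0.7]
 [ 0.1  0.5]
 [-0.2  0.7]
 [ 0.3 -0.6]
 [ 0.4  0.2]
 [ 1.3 -0.5]
 [-0.4 -0.7]
 [ 0.   0.1]
 [-0.9  1. ]]
jig [0.61916326 0.01800691] yaw 1.6749207820873937 5.965891832358707
block corners jig [[-21.17659397  34.22543696]
 [-63.59729173  27.24446346]
 [-78.83219952  99.59714567]
 [-36.54458956 108.19412775]] centre [-50.03766869  67.31529346]
0.042991273416724894 0.0755482793032036 -170.65486473279682 101.73699555907108
```

```bash
cat > go.py <<'E'
import sys
from h import *
z=np.load('jig.npz'); t,M=z['t'],z['M']; yaw=np.arctan2(M[1,0],M[0,0])
s=r.read_state(); Rt=R.from_quat(s['ee_rot'])
p=s['ee_pos']; j=M.T@(p[:2]-t)*1000; F=M.T@s['ft_force'][:2]
print('t',round(s['time'],2),'tcp jig',j.round(1),round(p[2]*1000,1),'F',F.round(1),s['ft_force'][2].round(1),'w',s['grip_width'])
Rg=np.c_[np.r_[-M[:,1],0],np.r_[-M[:,0],0],[0,0,-1]]
print('turn',(Rt.inv()*R.from_matrix(Rg)).as_rotvec().round(4))
for a in sys.argv[1:]:
    x,y,h=map(float,a.split(',')); g=np.r_[t+M@np.array([x,y])/1000,h/1000]
    print(a,'shift mm',(Rt.inv().apply(g-p)*1000).round(1))
E
python3 go.py -- -108,65,150 2>/dev/null || python3 go.py -108,65,150 -108,65,37
```

```text
t 0.1 tcp jig [-449.7  446.8] 249.8 F [0.7 0.3] 0.6 w 0.08531889975434011
turn [-1.200e-03 -1.000e-04  3.317e-01]
t 0.1 tcp jig [-449.7  446.8] 249.8 F [0.7 0.3] 0.6 w 0.08531889975434011
turn [-1.200e-03 -1.000e-04  3.317e-01]
-108,65,150 shift mm [ 472.2 -198.7  100.1]
-108,65,37 shift mm [ 472.2 -198.5  213.1]
```

>>> {"op": "play_rows", "data": {
  "moves": [
    [[36,-15,8],[0,0,0.1],0],
    [[72,-30,15],[0,0,0.2],0],
    [[108,-45,23],[0,0,0.3317],0],
    [[145,-61,31],[0,0,0.3317],0],
    [[181,-76,38],[0,0,0.3317],0],
    [[218,-92,46],[0,0,0.3317],0],
    [[254,-107,54],[0,0,0.3317],0],
    [[290,-122,61],[0,0,0.3317],0],
    [[327,-138,69],[0,0,0.3317],0],
    [[363,-153,77],[0,0,0.3317],0],
    [[400,-168,85],[0,0,0.3317],0],
    [[436,-184,93],[0,0,0.3317],0],
    [[472,-199,100],[0,0,0.3317],0],
    [[472,-199,100],[0,0,0.3317],0],
    [[472,-199,100],[0,0,0.3317],0],
    [[472,-199,100],[0,0,0.3317],0],
    [[472,-199,100],[0,0,0.3317],0]
  ]
}}

```text
time: 1.52
ee_pos: [0.565, -0.0972, 0.1505]
ee_rot: [0.999, 0.051, -0.0, 0.0]
ft_force: [0.0, 0.2, -0.2]
grip_width: -0.0001
```

```bash
python3 go.py -108,65,37; python3 - <<'E'
from h import *
p,d=r.snapshot('wrist'); c=cam('wrist'); np.savez('w1.npz',p=p,d=d); cv2.imwrite('pics/w1.png',p[...,::-1])
E
```

```text
t 1.52 tcp jig [-109.    65.8] 150.5 F [ 0.2 -0. ] -0.2 w -7.392521750395939e-05
turn [ 0.0002  0.0001 -0.0013]
-108,65,37 shift mm [  0.8  -1.  113.5]
```

View pics/w1.png

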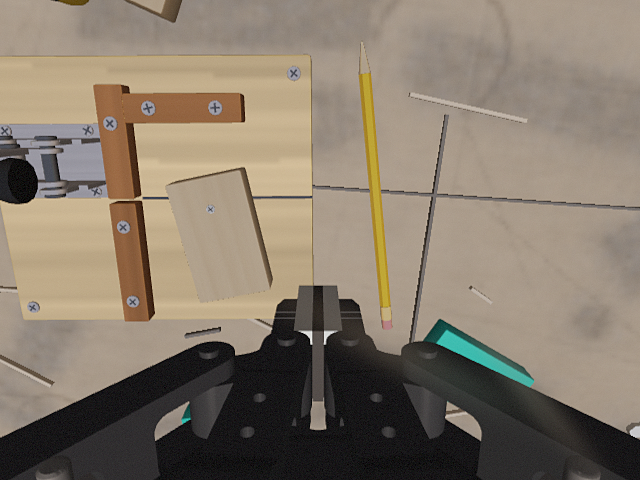

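The wrist view confirms the block on the board at (218,235), with the fence and stop to its upper left and the closed tips at (318,290). I'll cross-check the jig from this view.

```bash
python3 - <<'E'
from h import *
c=cam('wrist'); z=np.load('jig.npz'); t,M=z['t'],z['M']
for n,q,h in [('stop(-66,-16)',(241,94),.026),('stop(-66,0)',(243,121),.026),('fence(0,123)',(154,319),.024),('fence(16,123)',(125,320),.024),('fence(16,-21)',(94,86),.024),('board(-105,-37)',(311,55),.012),
 ('b',(167,185),.031),('b',(244,168),.031),('b',(271,286),.031),('b',(202,301),.031)]:
    print(n,(M.T@(ray(c,*q,h)[:2]-t)*1000).round(1))
E
```

```text
stop(-66,-16) [-67.4 -14.5]
stop(-66,0) [-67.8  -0.2]
fence(0,123) [ -5.1 121.5]
fence(16,123) [ 13.5 122.1]
fence(16,-21) [ 13.8 -19. ]
board(-105,-37) [-105.8  -36.3]
b [-23.8  34.8]
b [-68.   25.3]
b [-81.1  96.4]
b [-38.6 106.1]
```

>>> {"op": "play_rows", "data": {
  "moves": [
    [[0,-1,35],[0,0,0],0],
    [[1,-1,70],[0,0,0],0],
    [[1,-1,95],[0,0,0],0],
    [[1,-1,113],[0,0,0],0],
    [[1,-1,113],[0,0,0],0]
  ]
}}

```text
time: 1.98
ee_pos: [0.5642, -0.0956, 0.0341]
ee_rot: [0.999, 0.051, -0.003, -0.001]
ft_force: [-0.9, 0.3, -1.2]
grip_width: 0.0001
```

```bash
python3 go.py -80,65,37 -60,62,37
```

```text
t 1.98 tcp jig [-107.2   66.5] 34.1 F [0.4 0.9] -1.2 w 5.613861725815612e-05
turn [-0.0028  0.0055 -0.0018]
-80,65,37 shift mm [  1.4 -27.2  -2.8]
-60,62,37 shift mm [  4.4 -47.2  -2.8]
```

>>> {"op": "play_rows", "data": {
  "moves": [
    [[1,-6,-2],[0,0,0],0],
    [[1,-12,-2],[0,0,0],0],
    [[1,-16,-2],[0,0,0],0],
    [[1,-19,-2],[0,0,0],0],
    [[1,-22,-2],[0,0,0],0],
    [[1,-25,-2],[0,0,0],0],
    [[1,-28,-2],[0,0,0],0],
    [[1,-31,-2],[0,0,0],0],
    [[1,-34,-2],[0,0,0],0],
    [[1,-36,-2],[0,0,0],0],
    [[1,-38,-2],[0,0,0],0],
    [[1,-40,-2],[0,0,0],0],
    [[1,-40,-2],[0,0,0],0]
  ]
}}

```text
time: 3.07
ee_pos: [0.5636, -0.0553, 0.0397]
ee_rot: [0.999, 0.052, 0.001, 0.0]
ft_force: [-0.5, -1.8, 4.0]
grip_width: -0.0002
```

```bash
python3 go.py -60,62,37; python3 - <<'E'
from h import *
p,d=r.snapshot('wrist'); cv2.imwrite('pics/w2.png',p[:,:,::-1])
E
```

```text
t 3.07 tcp jig [-67.1  62.9] 39.7 F [-1.7  0.7] 4.0 w -0.0002314483473806311
turn [ 0.0007 -0.001   0.0001]
-60,62,37 shift mm [ 0.9 -7.1  2.7]
```

View pics/w2.png

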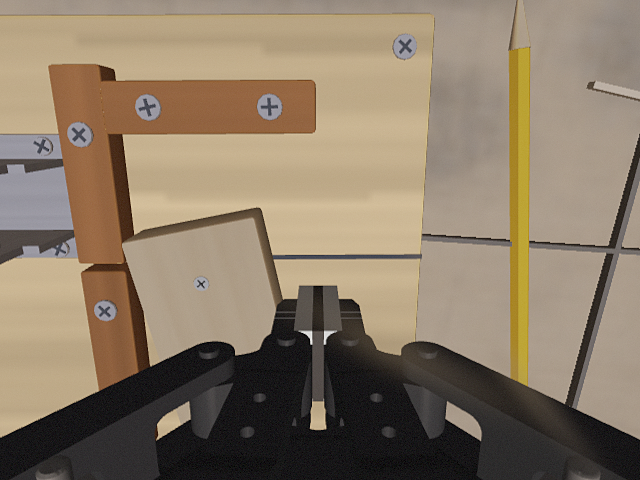

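The block's corner now touches the fence at (125,240), still askew, with the tips beside its right face at (280,320). Keep pushing.

>>> {"op": "play_rows", "data": {
  "moves": [
    [[-2,-2,2],[0,0,0],0],
    [[-4,-4,2],[0,0,0],0],
    [[-5,-6,2],[0,0,0],0],
    [[-5,-7,2],[0,0,0],0],
    [[-5,-8,2],[0,0,0],0],
    [[-5,-8,2],[0,0,0],0]
  ]
}}

```text
time: 3.62
ee_pos: [0.5573, -0.0495, 0.0378]
ee_rot: [0.999, 0.052, -0.0, 0.001]
ft_force: [-4.2, -12.3, 9.1]
grip_width: -0.0003
```

```bash
python3 go.py -60,62,37
```

```text
t 3.62 tcp jig [-60.8  68.5] 37.8 F [-11.8   5.5] 9.1 w -0.00029144557679077013
turn [0.003  0.0005 0.0006]
-60,62,37 shift mm [ 6.5 -0.8  0.8]
```

>>> {"op": "play_rows", "data": {
  "moves": [
    [[0,10,0],[0,0,0],0],
    [[0,22,0],[0,0,0],0],
    [[-25,24,0],[0,0,0],0],
    [[-50,20,0],[0,0,0],0],
    [[-64,5,0],[0,0,0],0],
    [[-64,-20,0],[0,0,0],0],
    [[-64,-38,0],[0,0,0],0],
    [[-64,-38,0],[0,0,0],0],
    [[-64,-38,0],[0,0,0],0]
  ]
}}

```text
time: 4.37
ee_pos: [0.4897, -0.0166, 0.037]
ee_rot: [0.999, 0.053, -0.0, -0.0]
ft_force: [-0.0, 0.8, -0.8]
grip_width: -0.0002
```

```bash
python3 go.py -23,90,36; python3 - <<'E'
from h import *
p,d=r.snapshot('top');cv2.imwrite('pics/t3.png',cv2.resize(p[165:285,240:400,::-1],None,fx=5,fy=5,interpolation=cv2.INTER_CUBIC))
E
```

```text
t 4.37 tcp jig [-21.  132.4] 37.0 F [ 0.8 -0.1] -0.8 w -0.00018878712476805848
turn [-0.0005  0.0006  0.001 ]
-23,90,36 shift mm [42.4  2.   1. ]
```

View pics/t3.png

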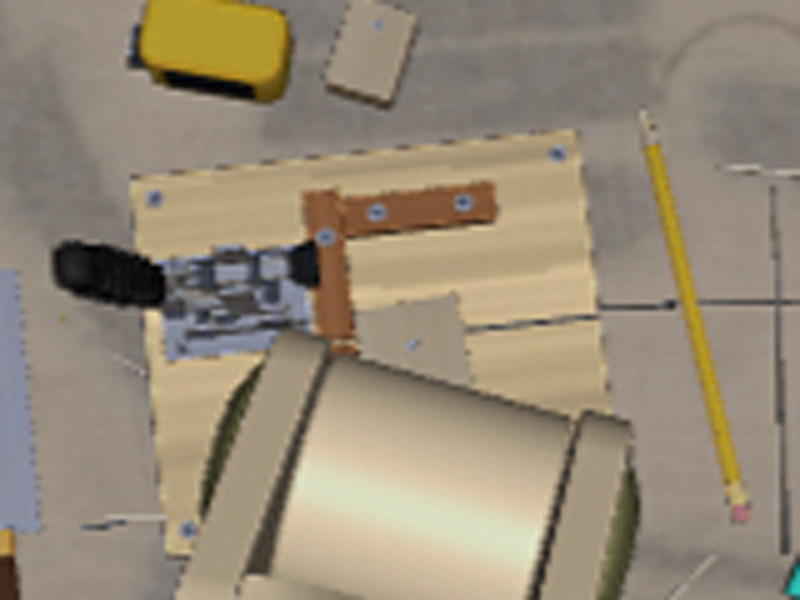

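The block now lies against the fence, roughly square, with its front edge at (356,309)-(458,294) in the crop, about 32 mm short of the stop. Next, push it toward the stop.

>>> {"op": "play_rows", "data": {
  "moves": [
    [[4,2,0],[0,0,0],0],
    [[8,2,0],[0,0,0],0],
    [[12,2,0],[0,0,0],0],
    [[15,2,0],[0,0,0],0],
    [[18,2,0],[0,0,0],0],
    [[21,2,0],[0,0,0],0],
    [[24,2,0],[0,0,0],0],
    [[27,2,0],[0,0,0],0],
    [[30,2,0],[0,0,0],0],
    [[33,2,0],[0,0,0],0],
    [[36,2,0],[0,0,0],0],
    [[39,2,0],[0,0,0],0],
    [[41,2,0],[0,0,0],0],
    [[41,2,0],[0,0,0],0]
  ]
}}

```text
time: 5.58
ee_pos: [0.5312, -0.0144, 0.0373]
ee_rot: [0.999, 0.052, 0.0, 0.0]
ft_force: [-0.8, 0.7, -0.1]
grip_width: -0.0001
```

```bash
python3 go.py -23,86,36
```

```text
t 5.58 tcp jig [-23.1  90.9] 37.3 F [0.7 0.8] -0.1 w -0.00012675976478777385
turn [ 0.0001 -0.0003  0.0001]
-23,86,36 shift mm [ 4.9 -0.1  1.3]
```

>>> {"op": "play_rows", "data": {
  "moves": [
    [[2,0,0],[0,0,0],0],
    [[3,0,0],[0,0,0],0],
    [[4,0,0],[0,0,0],0],
    [[5,0,0],[0,0,0],0],
    [[6,0,0],[0,0,0],0],
    [[6,0,0],[0,0,0],0]
  ]
}}

```text
time: 6.08
ee_pos: [0.5351, -0.014, 0.0372]
ee_rot: [0.999, 0.052, -0.003, -0.0]
ft_force: [-9.9, -2.4, 7.7]
grip_width: 0.0
```

```bash
python3 go.py -23,86,36
```

```text
t 6.08 tcp jig [-23.   86.9] 37.2 F [-1.3 10.1] 7.7 w 1.645098315562598e-05
turn [-0.0006  0.005   0.0005]
-23,86,36 shift mm [ 0.9 -0.   1.1]
```

>>> {"op": "play_rows", "data": {
  "moves": [
    [[-8,0,0],[0,0,0],0],
    [[-16,0,0],[0,0,0],0],
    [[-16,30,0],[0,0,0],0],
    [[-16,60,0],[0,0,0],0],
    [[10,60,0],[0,0,0],0],
    [[40,60,0],[0,0,0],0],
    [[47,58,0],[0,0,0],0],
    [[47,50,0],[0,0,0],0],
    [[47,46,0],[0,0,0],0],
    [[47,43,0],[0,0,0],0],
    [[47,41,0],[0,0,0],0],
    [[47,39,0],[0,0,0],0],
    [[47,37,0],[0,0,0],0],
    [[47,36,0],[0,0,0],0],
    [[47,36,0],[0,0,0],0]
  ]
}}

```text
time: 7.33
ee_pos: [0.5871, -0.0448, 0.0374]
ee_rot: [0.999, 0.052, -0.0, 0.0]
ft_force: [-0.0, -0.2, 0.1]
grip_width: 0.0001
```

```bash
python3 go.py -60,40,36;python3 - <<'E'
from h import *
p,d=r.snapshot('top'); np.savez('t4.npz',p=p);cv2.imwrite('pics/t4.png',cv2.resize(p[165:285,240:400,::-1],None,fx=5,fy=5,interpolation=cv2.INTER_CUBIC))
E
```

```text
t 7.33 tcp jig [-59.1  38.4] 37.4 F [-0.2  0.1] 0.1 w 5.206061105673708e-05
turn [0.0002 0.     0.0001]
-60,40,36 shift mm [-1.6  0.9  1.4]
```

>>> {"op": "play_rows", "data": {
  "moves": [
    [[0,-1,0],[0,0,0],0],
    [[0,-2,0],[0,0,0],0],
    [[0,-3,0],[0,0,0],0],
    [[0,-3,0],[0,0,0],0]
  ]
}}

```text
time: 7.72
ee_pos: [0.5873, -0.044, 0.0377]
ee_rot: [0.999, 0.052, 0.0, 0.002]
ft_force: [-1.8, -12.7, 1.3]
grip_width: 0.0002
```

```bash
python3 go.py -60,40,36
```

```text
t 7.72 tcp jig [-58.3  38.2] 37.7 F [-12.4   3.1] 1.3 w 0.0001777892108354023
turn [ 0.0038 -0.0006  0.0002]
-60,40,36 shift mm [-1.8  1.7  1.7]
```

>>> {"op": "play_rows", "data": {
  "moves": [
    [[0,8,0],[0,0,0],0],
    [[0,25,0],[0,0,0],0],
    [[-15,35,-30],[0,0,0],0],
    [[-30,35,-70],[0,0,0],0],
    [[-50,35,-110],[0,0,0],0],
    [[-60,35,-120],[0,0,0],0],
    [[-60,35,-120],[0,0,0],0],
    [[-60,35,-120],[0,0,0],0]
  ]
}}

```text
time: 8.38
ee_pos: [0.531, -0.083, 0.1576]
ee_rot: [0.999, 0.052, 0.001, 0.0]
ft_force: [-0.9, -0.5, -0.0]
grip_width: 0.0001
```

```bash
python3 - <<'E'
from h import *
p,d=r.snapshot('wrist'); np.savez('w4.npz',p=p,d=d);cv2.imwrite('pics/w4.png',p[...,::-1])
E
```

```text
(no output)
```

View pics/w4.png

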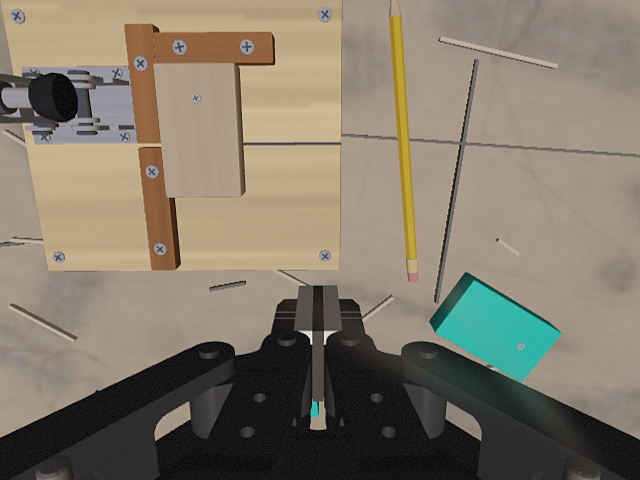

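```bash
python3 - <<'E'
from h import *
z=np.load('jig.npz'); t,M=z['t'],z['M']; c=cam('wrist'); w=np.load('w4.npz'); p,d=w['p'],w['d']
P=cloud(c,d); J=np.concatenate([(P[...,:2]-t)@M*1000,P[...,2:]*1000],-1)
m=(J[...,2]>27.5)&(J[...,2]<35)&(abs(J[...,0]+22)<40)&(J[...,1]>1)&(J[...,1]<90)&(d>0)
m=cv2.morphologyEx(m.astype(np.uint8),cv2.MORPH_OPEN,np.ones((3,3)))
cs=max(cv2.findContours(m,0,2)[0],key=cv2.contourArea)[:,0]
Q=np.array([(M.T@(ray(c,u,v,.031)[:2]-t)*1000) for u,v in cs],np.float32)
print(cv2.minAreaRect(Q))
# fence right edge via brown mask on fence top
hsv=cv2.cvtColor(p,cv2.COLOR_RGB2HSV); b=(hsv[...,0]<16)&(hsv[...,1]>110)&(hsv[...,2]>60)
for v in range(205,266,10):
    u=np.where(b[v,:330])[0]; print(v,u.min(),u.max(),(M.T@(ray(c,u.max(),v,.024)[:2]-t)*1000).round(1))
for u in (250,260,268):
    vv=np.where(b[:120,u])[0]; print(u,vv.max(),(M.T@(ray(c,u,vv.max(),.026)[:2]-t)*1000).round(1))
for v in range(75,190,20):
    u=np.where(m[v]>0)[0]; ub=np.where(b[v,:u.min()+10])[0]
    print(v,'fence umax',ub.max(),'block',u.min(),u.max(),(M.T@(ray(c,u.min(),v,.031)[:2]-t)*1000).round(1),(M.T@(ray(c,u.max(),v,.031)[:2]-t)*1000).round(1))
E
```

```text
((-23.822649002075195, 38.71067428588867), (43.79676818847656, 73.40632629394531), 0.13376110792160034)
205 145 172 [-2.9 81.5]
215 145 174 [-3.6 87.7]
225 146 174 [-3. 94.]
235 148 176 [ -3.7 100.3]
245 149 176 [ -3.1 106.8]
255 150 177 [ -3.2 113.3]
265 151 179 [ -3.9 119.9]
250 64 [-53.8   1.9]
260 64 [-59.4   1.9]
268 64 [-63.8   1.9]
75 fence umax 153 block 156 228 [-3.   8.1] [-42.3   8.1]
95 fence umax 155 block 157 235 [-2.6 18.5] [-45.6  18.5]
115 fence umax 157 block 162 234 [-4.3 29.1] [-44.5  29.1]
135 fence umax 159 block 160 234 [-2.1 40. ] [-44.  40.]
155 fence umax 161 block 165 237 [-3.9 51.1] [-45.1  51.1]
175 fence umax 163 block 172 239 [-6.9 62.5] [-45.7  62.5]
```

The block looks flush and square in the corner: 0.1° by the outline fit, edges within about 1 mm of the fence and stop lines. Next, the clamp handle.

```bash
python3 go.py 52,22,240 52,22,164 -93,98,240
```

```text
t 8.43 tcp jig [-91.   98.2] 156.5 F [0.3 0.6] -0.5 w 0.00033643845427037375
turn [-0.0006  0.0006 -0.0002]
52,22,240 shift mm [  76.1 -143.1  -83.4]
52,22,164 shift mm [  76.2 -143.1   -7.4]
-93,98,240 shift mm [  0.2   1.9 -83.5]
```

>>> {"op": "play_rows", "data": {
  "moves": [
    [[0,0,-30],[0,0,0],0],
    [[0,0,-60],[0,0,0],0],
    [[0,0,-83],[0,0,0],0],
    [[15,-30,-83],[0,0,0],0],
    [[32,-60,-83],[0,0,0],0],
    [[50,-95,-83],[0,0,0],0],
    [[66,-125,-83],[0,0,0],0],
    [[76,-143,-83],[0,0,0],0],
    [[76,-143,-83],[0,0,0],0],
    [[76,-143,-60],[0,0,0],0],
    [[76,-143,-35],[0,0,0],0],
    [[76,-143,-15],[0,0,0],0],
    [[76,-143,-8],[0,0,0],0],
    [[76,-143,-8],[0,0,0],0]
  ]
}}

```text
time: 9.6
ee_pos: [0.5909, 0.0671, 0.1625]
ee_rot: [0.999, 0.052, -0.003, -0.0]
ft_force: [0.3, -0.7, 0.2]
grip_width: -0.0002
```

```bash
python3 go.py 72,22,164 ; python3 - <<'E'
from h import *
p,d=r.snapshot('side'); cv2.imwrite('pics/s5.png',cv2.resize(p[120:340,220:460,::-1],None,fx=2.5,fy=2.5))
E
```

```text
t 9.6 tcp jig [51.7 23. ] 162.5 F [-0.7 -0.2] 0.2 w -0.00022167680088084544
turn [-0.001   0.005  -0.0003]
72,22,164 shift mm [  1.  -20.3  -1.5]
```

View pics/s5.png

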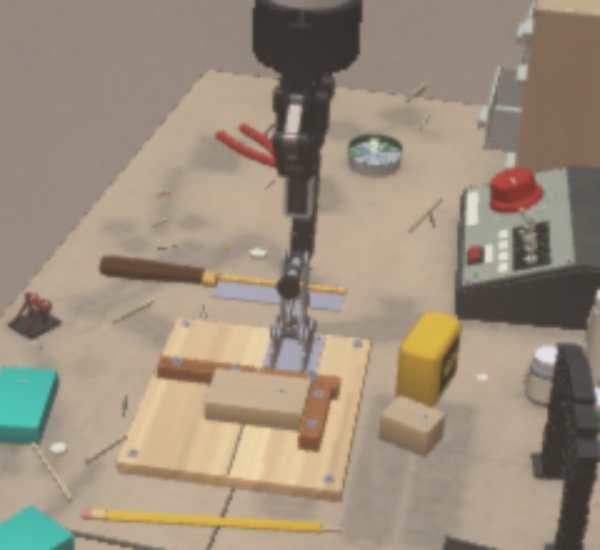

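The tips stand just in front of the raised handle (crop 300,210), and the block is tucked into the corner. Pushing the handle over.

>>> {"op": "play_rows", "data": {
  "moves": [
    [[1,-6,-9],[0,0,0],0],
    [[1,-15,-9],[0,0,0],0],
    [[1,-23,-9],[0,0,0],0],
    [[1,-29,-8],[0,0,0],0],
    [[1,-35,-6],[0,0,0],0],
    [[1,-41,-4],[0,0,0],0],
    [[1,-46,-3],[0,0,0],0],
    [[1,-51,-1],[0,0,0],0],
    [[1,-56,1],[0,0,0],0],
    [[1,-61,4],[0,0,0],0],
    [[1,-65,7],[0,0,0],0],
    [[1,-65,7],[0,0,0],0]
  ]
}}

```text
time: 10.65
ee_pos: [0.5855, 0.1328, 0.1576]
ee_rot: [0.999, 0.052, -0.0, -0.0]
ft_force: [-0.7, -0.2, -0.0]
grip_width: 0.0001
```

```bash
python3 go.py 123,22,149 127,22,131 133,22,98 134,22,82; python3 - <<'E'
from h import *
p,d=r.snapshot('side'); cv2.imwrite('pics/s6.png',cv2.resize(p[120:340,220:460,::-1],None,fx=2.5,fy=2.5))
E
```

```text
t 10.65 tcp jig [117.7  21.5] 157.6 F [-0.1  0.7] -0.0 w 0.0001347035001127831
turn [-0.0003  0.0009  0.0006]
123,22,149 shift mm [-0.5 -5.3  8.6]
127,22,131 shift mm [-0.5 -9.3 26.6]
133,22,98 shift mm [ -0.4 -15.3  59.6]
134,22,82 shift mm [ -0.4 -16.3  75.6]
```

View pics/s6.png

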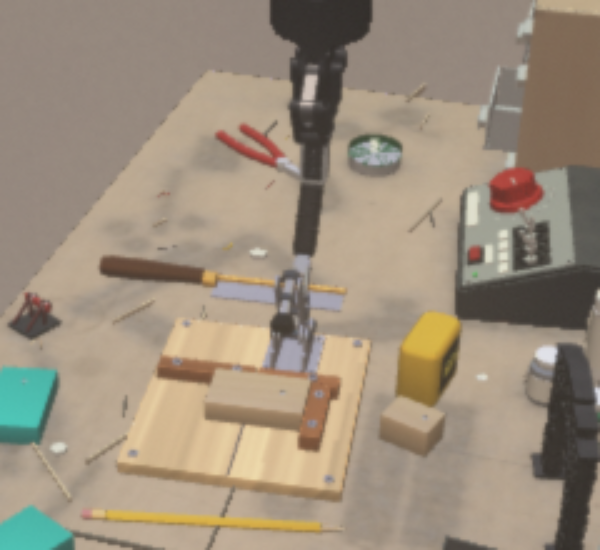

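The handle has gone over with the tips still on its face, and the foot has started to come down. Continuing along the path.

>>> {"op": "play_rows", "data": {
  "moves": [
    [[0,-3,4],[0,0,0],0],
    [[0,-5,9],[0,0,0],0],
    [[0,-7,15],[0,0,0],0],
    [[0,-9,21],[0,0,0],0],
    [[0,-10,27],[0,0,0],0],
    [[0,-11,33],[0,0,0],0],
    [[0,-12,38],[0,0,0],0]
  ]
}}

```text
time: 11.28
ee_pos: [0.5843, 0.1441, 0.1192]
ee_rot: [0.999, 0.052, -0.001, -0.0]
ft_force: [0.2, -0.2, 2.1]
grip_width: 0.0001
```

```bash
python3 go.py 133,22,98 134,22,82
```

```text
t 11.28 tcp jig [129.1  21.6] 119.2 F [-0.3 -0.2] 2.1 w 8.033924130663272e-05
turn [-0.0003  0.0012 -0.0001]
133,22,98 shift mm [-0.4 -3.9 21.2]
134,22,82 shift mm [-0.4 -4.9 37.2]
```

>>> {"op": "play_rows", "data": {
  "moves": [
    [[0,-1,5],[0,0,0],0],
    [[0,-2,10],[0,0,0],0],
    [[0,-3,15],[0,0,0],0],
    [[0,-4,20],[0,0,0],0],
    [[0,-4,25],[0,0,0],0],
    [[0,-5,30],[0,0,0],0],
    [[0,-5,34],[0,0,0],0],
    [[0,-5,36],[0,0,0],0],
    [[0,-5,37],[0,0,0],0]
  ]
}}

```text
time: 12.03
ee_pos: [0.5841, 0.1493, 0.0835]
ee_rot: [0.999, 0.052, 0.0, -0.0]
ft_force: [-2.4, 2.3, 7.1]
grip_width: 0.0002
```

```bash
python3 go.py 134,22,82
```

```text
t 12.03 tcp jig [134.3  21.2] 83.5 F [2.5 2.2] 7.1 w 0.00020724091752665974
turn [-0.0006 -0.0001 -0.    ]
134,22,82 shift mm [-0.8  0.3  1.5]
```

>>> {"op": "play_rows", "data": {
  "moves": [
    [[0,0,2],[0,0,0],0],
    [[0,0,3],[0,0,0],0],
    [[0,0,3],[0,0,0],0],
    [[0,0,0],[0,0,0],0],
    [[0,0,-20],[0,0,0],0],
    [[0,0,-50],[0,0,0],0],
    [[-30,0,-85],[0,0,0],0],
    [[-65,15,-110],[0,0,0],0],
    [[-100,40,-120],[0,0,0],0],
    [[-135,60,-120],[0,0,0],0],
    [[-150,70,-120],[0,0,0],0],
    [[-150,70,-120],[0,0,0],0],
    [[-150,70,-120],[0,0,0],0]
  ]
}}

```text
time: 13.12
ee_pos: [0.4421, 0.0632, 0.2039]
ee_rot: [0.999, 0.051, 0.001, 0.0]
ft_force: [0.2, -0.5, -0.3]
grip_width: -0.0001
```

```bash
python3 - <<'E'
from h import *
z=np.load('jig.npz'); t,M=z['t'],z['M']
p,d=r.snapshot('wrist'); c=cam('wrist'); P=cloud(c,d); J=np.concatenate([(P[...,:2]-t)@M*1000,P[...,2:]*1000],-1)
m=(J[...,0]>80)&(J[...,0]<180)&(abs(J[...,1]-22)<8)&(J[...,2]>35)&(J[...,2]<170)&(d>0)
q=J[m]; q=q[q[:,0].argsort()]
for lo in range(80,180,10):
    s=q[(q[:,0]>=lo)&(q[:,0]<lo+10)]
    if len(s): print(lo,len(s),np.median(s[:,2]))
a=(J[...,2]>27.5)&(J[...,2]<33)&(abs(J[...,0]+22)<40)&(J[...,1]>1)&(J[...,1]<90)&(d>0)
print('block top',np.percentile(J[a],[1,99],axis=0).round(1)); print(r.read_state()['ee_pos'])
s,_=r.snapshot('side'); b=np.hstack([cv2.resize(p[...,::-1],(400,300)),cv2.resize(s[150:330,220:460,::-1],(400,300))]); cv2.imwrite('pics/f7.png',b)
E
```

```text
block top [[-44.5  31.7  27.7]
 [ -0.6  75.   31. ]]
[0.44267844 0.06363172 0.20368156]
```

View pics/f7.png

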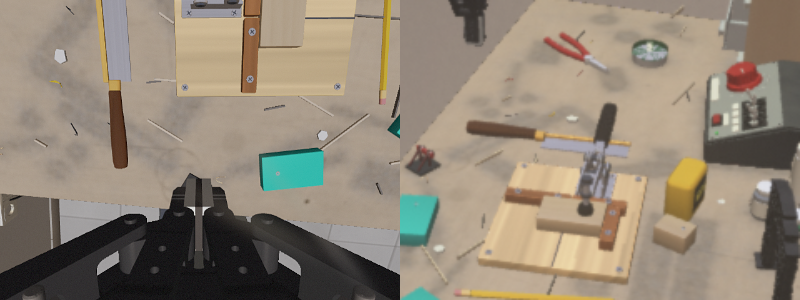

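The side view shows the foot on the block at (585,210) and the handle lying over at (603,125). I'll measure the grip height from side and top depth.

```bash
python3 - <<'E'
from h import *
z=np.load('jig.npz'); t,M=z['t'],z['M']
for n in ('side','top'):
    p,d=r.snapshot(n); c=cam(n); P=cloud(c,d); J=np.concatenate([(P[...,:2]-t)@M*1000,P[...,2:]*1000],-1)
    m=(abs(J[...,1]-22)<10)&(J[...,2]>35)&(J[...,2]<180)&(d>0)&(J[...,0]>-50)&(J[...,0]<180); q=J[m]
    print(n)
    for lo in range(-40,180,10):
        s=q[(q[:,0]>=lo)&(q[:,0]<lo+10)]
        if len(s)>2: print(lo,len(s),np.percentile(s[:,2],[50,90]).round(1),end='; ')
    b=(J[...,2]>27.5)&(J[...,2]<34)&(abs(J[...,0]+22)<40)&(J[...,1]>1)&(J[...,1]<90)&(d>0)
    print('block',np.percentile(J[b],[2,98],axis=0).round(1).tolist())
E
```

```text
side
-40 44 [41.1 70.1]; -30 131 [59.1 75.4]; -20 22 [69.9 76.4]; -10 13 [67.7 69.3]; 0 23 [63.2 67.5]; 10 12 [66.3 67.6]; 20 57 [67.3 73.1]; 30 39 [61.3 72.7]; 40 18 [50.7 56.3]; 50 9 [59.2 60.8]; 60 29 [59.6 62.2]; 70 19 [61.4 63.4]; 80 43 [61.9 65. ]; 90 28 [63.8 66.1]; 100 20 [65.  66.2]; 110 28 [65.  67.4]; 120 29 [66.1 67.5]; 130 25 [66.  67.6]; 140 21 [67.7 68.9]; 150 20 [67.  68.6]; 160 8 [67.  67.5]; block [[-47.3, 2.2, 27.9], [-1.7, 74.1, 33.1]]
top
-40 16 [66.2 71.3]; -30 51 [70.2 77.6]; -20 34 [72.8 78.1]; -10 26 [67.5 70.9]; 0 47 [64.6 69. ]; 10 17 [65. 69.]; 20 28 [67.6 72.9]; 30 45 [71.2 75.6]; 40 39 [57.5 65.3]; 50 35 [54.2 59.4]; 60 39 [59.  62.8]; 70 33 [61.3 63.5]; 80 38 [63.2 66.1]; 90 46 [64.  66.8]; 100 44 [65.3 67.9]; 110 45 [66.5 69. ]; 120 43 [66.6 68.8]; 130 44 [66.4 68.9]; 140 46 [66.5 69.5]; 150 43 [67.6 70. ]; 160 32 [66.6 70.6]; block [[-43.4, 2.4, 27.8], [9.0, 74.2, 33.7]]
```

Grip face is at z ≈ 67 mm, which is the locked height. The block is at y ≈ 0–75 mm and x ≈ -45–0 mm. Handing in.

```bash
python3 -c "
from rig import r
print(r.hand_in())"
```

```text
the job is handed in; nothing more can be done
None
```

The block is home in the corner and the clamp is locked over it. I handed the job in at about 13 s of the 51 s allowed; `hand_in` gives no verdict.

**What I did:** With closed fingertips I pushed the block against the fence, along it to the stop, then against the fence again. It stopped firmly at 10–12 N each way. I then pushed the handle over and down onto its stop and pulled clear.

**Last checks:**
- **Block:** Before clamping, the outline fit put it square to 0.1°, with its centre at about (-23.8, 38.7) mm in the jig frame. That is about 1.3 mm off home each way and inside the 2.5 mm limit. After clamping, the depth images from the top and side cameras still showed it in place.
- **Clamp:** With the arm clear, both cameras read the grip face at about 67 mm, which is the locked height. The side view showed the foot resting on the block.

**Disagreements and gaps:**
- **Calibration:** The wrist camera placed the jig's edges mostly 1–3 mm from where the top camera did (up to 5 mm at one fence corner). I relied on the contact stops and on the block's position relative to the fence and stop.
- **First fence push:** It stopped about 2.5 mm earlier than the second, probably because the block was still slightly askew.
- **Foot force:** I had no way to measure it, so the 6 N is inferred from the locked handle height.
- **Other objects:** I steered clear of the saw, pencil, tape measure and offcut. None looked moved in the pictures, but I did not measure them.

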